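# Thread the trammel rod through the router base and hold it for clamping

## Task

Fit the circle-cutting trammel rod to the router: take the rod with the pivot head (not the plain fence rod) from the tool rest and slide its plain end in through the rod boss nearer the tool rest and on through the far boss, until about 25 mm of it stands out beyond the far boss, with the pivot point down. Finish still gripping the rod there, level, still and not forced against the bores, so that the thumbscrews can be tightened; leave the fence rod, mallet, gouge and wax tin where they are.

Things in the scene. Friction and masses are not known exactly. Their poses are not given: they have to be found in the camera images.
- rod_grip (a point): Trammel rod: bare round steel rod, 10 mm diameter, dark pivot head on one end; loose, 0.21-0.39 kg. Point on its axis at the balance point, best place to grip, 220 mm from the plain end's tip. Axes: y along the rod to the head, z up when the pivot point hangs down. Starts level in one notch of the rest, axis 33 mm above the bench, point down, plain end on the router's side.
- rod_head (a point): Centre of the trammel rod's pivot head, on the rod's axis, 100 mm from rod_grip along its +y; same axes. The head is a steel block 20 mm (x) by 30 mm (y) by 26 mm high with a sharp point below, reaching 28 mm under the rod's axis, and a screw on top, reaching 23 mm above it.
- rod_tip (a point): Very tip of the trammel rod's plain end (rounded nose of 5 mm radius), on its axis, 220 mm from rod_grip along its -y; same axes.
- router: Cordless router, clamped on a wooden ring segment (40 mm thick, 140 mm wide, top 85 mm above the bench, on bearers); all fixed, does not give. Origin on the bench under the motor axis. Axes: y along the rod bore towards the open inside of the ring and the rest, z up. Motor 60 mm across; battery on top 58 (x) by 80 mm (y), up to 274 mm above the bench. A G-clamp grips the outer edge at x -32, y -45 to -98 mm.
- bore_in (a point): Centre of the bore mouth on the outer face of the near boss, the one nearer the rest. Two aluminium bosses, 26 mm square, 24 mm long, stand in line on the base at the motor's side away from the robot. Bores level, 12.5 mm diameter, axis 107 mm above the bench, 22 mm above the blank. Axes: y out of the near boss along the bore (the rod goes in along -y), z up. Thumbscrews on top reach 29 mm above the axis.
- bore_out (a point): Centre of the bore on the outer face of the far boss, 120 mm from bore_in along its -y; same axes. Between the two bosses there is a 72 mm gap. In the finished job the rod's plain end stands about 25 mm out beyond this point.
- tool_rest: Fixed wooden rest, origin on the bench under its centre: two rails 130 mm long (along x), 18 mm thick, 37 mm high, at y = -80 and +58 mm, with 12 mm wide, 9 mm deep notches at x = -35 and +35 mm. One notch pair holds the trammel rod, the other the fence rod, at random; rods lie along y. Between the rails they are free to be gripped; 6 mm high slats at x = -56, +56 mm.
- fence_mid (a point): Bystander: the plain fence rod, bare 10 mm steel rod 250 mm long with no head, lying in the other notch pair, 70 mm beside the trammel rod; this point is on its axis, 33 mm above the bench. Stays in the rest.
- mallet: Bystander: carver's wooden mallet standing on its head on the bench, 86 mm across, 250 mm high, origin under its centre.
- gouge: Bystander: carving gouge lying on the bench, 255 mm long with a 24 mm dark wooden handle, origin under its middle.
- wax_tin: Bystander: round flat metal tin, 76 mm across, 34 mm high, origin under its centre.
Not all that is in view belongs to the job. Of the things like the tool_rest, leave any that is turquoise; of the rest the smaller one is meant.

How it is judged (in metres and radians):
On the way, in this order (a step that is already met when the one before it is completed fails the run):
1. the trammel rod is lifted out of the rest in the gripper (height (world z) of rod_grip above 0.06 m and contact force between the fingers and trammel above 1 N), for 0.1 s.
2. the plain end has come through the near boss and stands between the two bosses, on the line of the bores (y of rod_tip in the frame of bore_in between -0.094 and -0.026 m and x of rod_tip in the frame of bore_in between -0.006 and 0.006 m and z of rod_tip in the frame of bore_in between -0.006 and 0.006 m and angle between the y axis of rod_grip and the y axis of bore_in, either way round below 0.1 rad), for 0.1 s.
At the end, for the whole second after the job is handed in: The trammel rod is held in the gripper (over 2 N) and still, through both bosses: plain end 12 to 40 mm beyond the far boss and within 4 mm of the bore axis, rod within 0.05 rad of it, pivot point within 0.3 rad of straight down, under 20 N against the router, clear of the rest (y of rod_tip in the frame of bore_out between -0.04 and -0.012 m and x of rod_tip in the frame of bore_out between -0.004 and 0.004 m and z of rod_tip in the frame of bore_out between -0.004 and 0.004 m and angle between the y axis of rod_grip and the y axis of bore_in, either way round below 0.05 rad and angle between rod_grip's own z axis and vertical below 0.3 rad and contact force between the fingers and trammel above 2 N and contact force between trammel and router below 20 N and contact force between trammel and tool_rest below 0.1 N and linear speed of trammel below 0.02 m/s); the arm keeps its last pose, push and grip.
It fails at once if the fence rod is moved more than 15 mm (distance of fence_mid from where it was at the start of the episode above 0.015 m).
It fails at once if the mallet is moved more than 20 mm (distance of mallet from where it was at the start of the episode above 0.02 m).
It fails at once if the gouge is moved more than 20 mm (distance of gouge from where it was at the start of the episode above 0.02 m).
It fails at once if the wax tin is moved more than 20 mm (distance of wax_tin from where it was at the start of the episode above 0.02 m).
It also fails if it takes over 45 s, if anything falls off the work surface, if the arm or the gripper's body presses on something with over 40 N, if the wrist force passes 120 N, or if a joint passes its speed limit or range.

## Robot

A 6-joint arm with a two-finger parallel gripper is mounted at the origin on the work surface. World frame = base frame: x ahead of the robot, y to its left, z up, the work surface at z = 0. Lengths are in mm, angles in rad, forces in N, time in s.
With the tool pointing down it reaches from about 275 to 1000 mm from the base axis. Payload 8.4 kg.
Tool frame: the origin (TCP) lies on the centre line of the jaws, within the pads' length; the fingertips stand r.tip_reach ahead of it and the grasp point (between the pads) lies 11 mm behind it (r.tip_reach is the distance from the TCP to the fingertips, in mm); z points along the fingers, y is the line along which they close (so a half turn about z gives the same grasp; the last joint's range is limited). The gripper opens to 85 mm and grips with 20 to 120 N. Pads are 22 mm wide; open, the fingers measure 114 mm over their backs; the gripper's body (76 mm by 85 mm) begins 54 mm behind the grasp point. The pads swing forward as they close: fully open they stand 13 mm farther back than shut.
Start: joints at [1.174, 0.353, 1.633, -0, 1.155, -0.002], TCP at [240.389, 576.924, 239.281] pointing down, gripper open.
Joint ranges: [-2.63, 2.63], [-0.92, 2.1], [0.06, 2.66], [-1.3, 4.44], [0, 2.69], [-3.02, 3.02]. Speed limits (rad/s): [2.22, 2.22, 2.79, 3.14, 3.14, 3.14].

## Interface

Orientations are given as [roll, pitch, yaw] about the fixed x, y, z axes, in that order (R = Rz(yaw) Ry(pitch) Rx(roll)).
In Python, from rig import r gives the robot as it stands.
- The arm moves only by the tool carry_out, never from a script. Its argument "targets" is a list of rows, each an object with "dp": the shift along the tool's x, y, z in mm, a list of three; "yaw": the turn about the tool's z in degrees. A call has 1 to 12 rows; each row is the pose to reach, as a shift and turn from the pose commanded when the call began, along the tool's axes at that moment; what a row does not reach only later rows make up. A row lasts 1/8 s, in which the tool goes at most 62.5 mm and 10.7 degrees, less where a joint would pass 70% of its speed; a pose out of reach is approached as far as the arm can. A call with a gripper value outside its range is refused whole. "fingers" is the opening, from -1 (shut) to 1 (fully open), so that 0 is half open, set as the call begins (left out, the last holds). The fingers move at their own pace and stop on an object; "grip_force" is the grip in N (left out, the last holds). Time passes only in rows, so rows that repeat a pose let the fingers close. It gives the time, the measured TCP pose, the force, the opening and the grip force at its end, in the units of the state.
- r.sense(): the state, without advancing time (a new reading comes with each control period).
- r.grab_frame(name): name is "scene" or "top"; returns the picture (420x560x3 uint8, red, green, blue); there is no depth.
- r.get_calibration(name): a dict with "fx", "fy", "cx", "cy" (pixels), "dist_coeffs" ([k1, k2, p1, p2, k3] as OpenCV has them; the pictures are not rectified), "rvec" (rotation vector, rad) and "tvec" (3), from world to camera coordinates, as OpenCV has them. Camera axes: x right, y down, z forward; pixel columns grow to the right and rows downward; lengths in mm; the calibration is good to about 2 mm. A picture is of the moment at which its call begins. get_calibration takes no time and is no camera call.
- r.sign_off(): hands the job in; it is judged then, once.
The state is a dict: "clock": time; "qpos": joint angles; "qvel": joint speeds; "joint_efforts": joint torques, N m; "eef_pos": TCP position; "tcp_rot": TCP orientation; "contact_force": force on the tool from outside, world axes, zero at the start; "wrist_torque": the same for the moment, N m; "opening": opening from 0.0 (shut) to 1.0 (fully open); "grasp_force": force on a finger pad.
Only numpy, scipy, OpenCV 4.12 (cv2) and the standard library are available. Lean on these libraries where they do the work, as an engineer would, in place of code of your own. Each camera call takes 0.05 s, during which the arm holds its last target. There are 200 camera calls.

## Working session

There is one attempt and no reset: what is moved stays moved. The work goes in short steps, Python scripts to look and compute and a tool call to move; the robot and the scene stay as the last step left them, time stands still between calls to the robot, and variables do not carry over. Pictures are saved under pics/ and viewed, at most 10 in all, crops included, and the job is handed in when it is done.

Besides the shell and the picture viewer there is one more tool, called after "Call:" as name(argument=value, ...), one argument or row to a line, values as JSON. carry_out: Moves the arm, as the interface text tells. Its arguments: {"type":"object","properties":{"targets":{"type":"array","items":{"type":"object","properties":{"dp":{"type":"array","items":{"type":"number"}},"yaw":{"type":"number"}}}},"fingers":{"type":"number"},"grip_force":{"type":"number"}},"required":["targets"]}

```bash
mkdir -p pics
cat > h.py <<'E'
import numpy as np,cv2
from rig import r
def cal(n):
    c=r.get_calibration(n);K=np.array([[c['fx'],0,c['cx']],[0,c['fy'],c['cy']],[0,0,1.]])
    return K,np.array(c['dist_coeffs'],float),np.array(c['rvec'],float),np.array(c['tvec'],float)
def ray(n,uv):
    K,d,rv,t=cal(n);R=cv2.Rodrigues(rv)[0]
    p=cv2.undistortPoints(np.array(uv,float).reshape(-1,1,2),K,d).reshape(-1,2)
    return -R.T@t.ravel(),np.c_[p,np.ones(len(p))]@R
def atz(n,uv,z):
    o,v=ray(n,uv);return o+v*((z-o[2])/v[:,2])[:,None]
def proj(n,P):
    K,d,rv,t=cal(n);return cv2.projectPoints(np.array(P,float).reshape(-1,1,3),rv,t,K,d)[0].reshape(-1,2)
def save(n,f,crop=None,s=1):
    im=r.grab_frame(n)[:,:,::-1]
    if crop: x0,y0,x1,y1=crop;im=im[y0:y1,x0:x1]
    cv2.imwrite('pics/'+f,cv2.resize(np.ascontiguousarray(im),None,fx=s,fy=s,interpolation=cv2.INTER_CUBIC))
E
python3 - <<'E'
from h import *
save('top','t0.png',s=1.4);save('scene','s0.png',s=1.4)
for n in('top','scene'):print(n,cal(n)[0][0,0],ray(n,[[280,210]]))
print(r.sense(),r.tip_reach)
E
```

```text
top 488.55235551477284 (array([ 334.99727524,  128.29297132, 1489.1491403 ]), array([[ 0.13907848, -0.00274266, -0.99033443]]))
scene 381.47133991381065 (array([1114.89220738,  669.42897674, 1071.79484371]), array([[-0.44664398, -0.42296979, -0.78845262]]))
{'clock': 0.1, 'qpos': array([ 1.17360915e+00,  3.53587649e-01,  1.63406569e+00, -2.66384106e-05,
        1.15521772e+00, -2.36325630e-03]), 'qvel': array([ 0.00033935, -0.00170158, -0.00245215, -0.00043421, -0.00051149,
       -0.00036872]), 'joint_efforts': array([ 1.05092728e-03, -6.06350255e+01, -3.42818499e+01,  1.03202681e-04,
        4.11343121e-03,  3.82809858e-06]), 'eef_pos': array([240.22453722, 576.52675749, 238.62874804]), 'tcp_rot': array([-3.14031419e+00,  2.13359883e-05,  2.74677952e+00]), 'contact_force': array([-0.15807872, -0.33766074,  0.63497968]), 'wrist_torque': array([0.02943439, 0.03395746, 0.00193776]), 'grasp_force': 0.0, 'opening': 1.000760739334193} 8.0
```

View pics/t0.png

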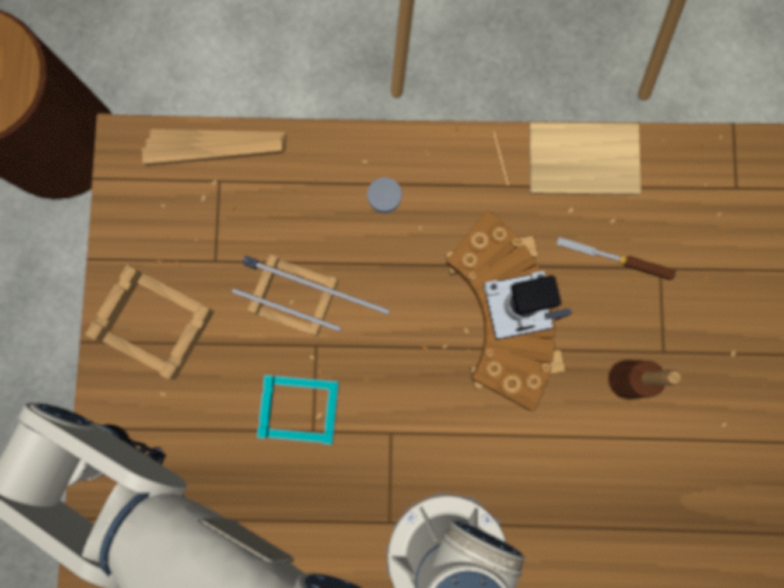

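View pics/s0.png

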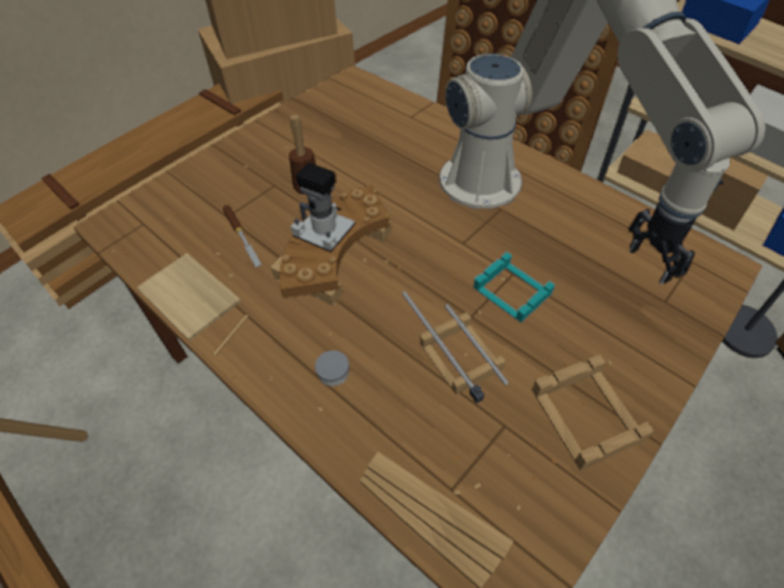

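The top view shows the wooden rest holding the rods at (292,295), a bigger wooden one at (150,320) and a turquoise one at (298,410). All pixels here are at 1.4x. The meant one is the smaller wooden rest at (292,295). The trammel rod has its dark head at (250,262) and its plain tip at (388,312). The fence rod runs from (234,291) to (340,328). The router is at (520,305). I'll confirm with crops.

Run:
```python
from h import *
im=r.grab_frame('top')[:,:,::-1];sc=r.grab_frame('scene')[:,:,::-1]
def c(im,x0,y0,w,h,s):return cv2.resize(np.ascontiguousarray(im[y0:y0+h,x0:x0+w]),None,fx=s,fy=s,interpolation=cv2.INTER_CUBIC)
cv2.imwrite('pics/a.png',c(im,160,175,130,75,6))
cv2.imwrite('pics/b.png',np.hstack([c(im,340,185,65,65,6),c(sc,198,115,65,65,6)]))
```

```text
(no output)
```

View pics/a.png

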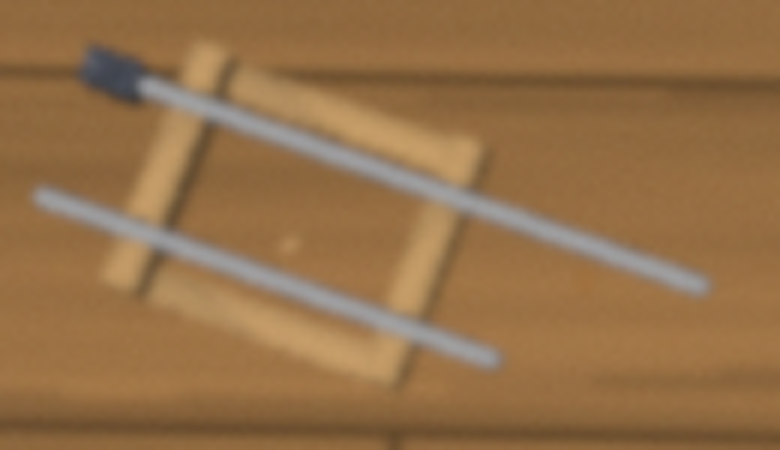

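View pics/b.png

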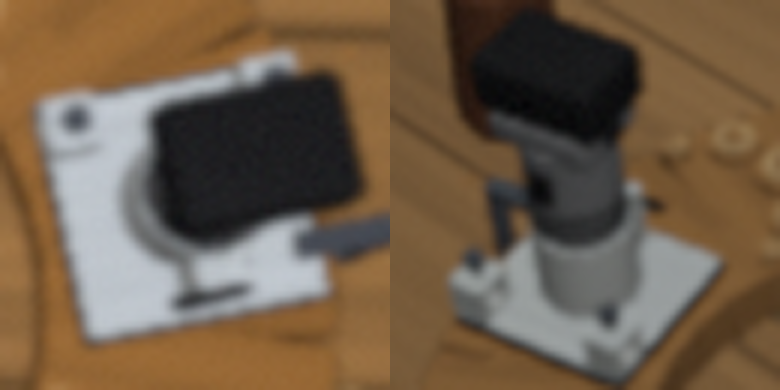

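Crop a: the trammel rod with the dark head at (112,75) and plain tip at (710,287) lies in the upper notches of the smaller wooden rest. The fence rod runs (35,193) to (500,360).
Crop b: the near boss's thumbscrew is at top (76,117) and scene (218,310). The far one is at top (275,65) and scene (83,255).

```bash
cat >> h.py <<'E'
def px(x0,y0,s,P):return (np.array(P,float)+.5)/s-.5+[x0,y0]
def tri(a,b):
    o1,v1=ray('top',[a]);o2,v2=ray('scene',[b]);v1=v1[0]/np.linalg.norm(v1);v2=v2[0]/np.linalg.norm(v2)
    t=np.linalg.lstsq(np.c_[v1,-v2],o2-o1,rcond=None)[0];p,q=o1+t[0]*v1,o2+t[1]*v2
    return (p+q)/2,np.linalg.norm(p-q)
E
python3 - <<'E'
from h import *
np.set_printoptions(suppress=True,precision=1)
T=px(160,175,6,[[112,75],[142,86],[710,287],[38,193],[500,360]])
W=atz('top',T,33);print('head,headface,tip,f1,f2\n',W)
d=W[0]-W[2];print(np.linalg.norm(d),np.degrees(np.arctan2(d[1],d[0])),'grip',W[2]+d*220/320)
d2=W[2]-W[1];print('shaft ang',np.degrees(np.arctan2(-d2[1],-d2[0])))
d=W[3]-W[4];print(np.linalg.norm(d),np.degrees(np.arctan2(d[1],d[0])))
a=px(340,185,6,[[76,117],[275,65]]);b=px(198,115,6,[[218,308],[83,254]])
for i in(0,1):print('screw',tri(a[i],b[i]),atz('top',a[i:i+1],134))
S=atz('top',a,134);d=S[0]-S[1];print(np.linalg.norm(d),np.degrees(np.arctan2(d[1],d[0])))
# base plate corners in top, z guess
C=px(340,185,6,[[38,103],[88,342],[330,292],[292,52]]);print(atz('top',C,91))
E
```

```text
head,headface,tip,f1,f2
 [[604.3 433.4  33. ]
 [598.9 418.   33. ]
 [501.8 129.9  33. ]
 [543.5 467.7  33. ]
 [463.4 233.9  33. ]]
320.3162087096163 71.34226290334877 grip [572.2 338.5  33. ]
shaft ang 71.3757938950344
247.1363902213167 71.09322716134332
screw (array([546.3, -78.4, 136.9]), np.float64(3.617279399006458)) [[545.5 -77.4 134. ]]
screw (array([ 570.7, -168.9,  140.7]), np.float64(0.8422363554882097)) [[ 571.6 -170.1  134. ]]
96.27724203785976 105.74651647891238
[[ 558.7  -65.7   91. ]
 [ 443.9  -89.1   91. ]
 [ 469.9 -204.1   91. ]
 [ 585.6 -187.8   91. ]]
```

Run:
```python
from h import *
np.set_printoptions(suppress=True,precision=2)
im=np.mean([r.grab_frame('top').astype(float) for _ in range(4)],0)
np.save('top.npy',im)
c=cv2.resize(im[185:250,340:405].astype(np.float32),None,fx=6,fy=6,interpolation=cv2.INTER_CUBIC)
blue=c[:,:,2]
def edge(p,q,n,z,ch=blue,name=''):
    # subpixel max-gradient along normals between p and q
    p,q=np.array(p,float),np.array(q,float);nrm=np.array([-(q-p)[1],(q-p)[0]]);nrm/=np.linalg.norm(nrm)
    s=np.arange(-15,15.5,.5);pts=[]
    for t in np.linspace(0,1,n):
        L=(p+(q-p)*t)+s[:,None]*nrm
        v=cv2.remap(ch,L[:,0].astype(np.float32)[None],L[:,1].astype(np.float32)[None],cv2.INTER_LINEAR)[0]
        g=np.abs(np.gradient(cv2.GaussianBlur(v[None],(9,1),2)[0]))
        g=np.clip(g-.3*g.max(),0,None)*np.exp(-(s/10)**2);pts.append(p+(q-p)*t+nrm*(g@s)/g.sum())
    W=atz('top',px(340,185,6,pts),z)[:,:2]
    vx,vy,x0,y0=cv2.fitLine(W.astype(np.float32),cv2.DIST_HUBER,0,.01,.01).ravel()
    res=(W-[x0,y0])@[-vy,vx]
    print(name,'ang',np.degrees(np.arctan2(vy,vx))%180,'pt',x0,y0,'rms',res.std(),pts[0],pts[-1])
edge((46,150),(86,325),25,91,name='left plate')
edge((105,338),(300,299),25,91,name='bottom plate')
edge((100,92),(235,65),20,91,name='top plate')
edge((165,103),(320,76),20,274,name='bat top')
edge((343,90),(358,175),20,274,name='bat right')
edge((160,130),(178,215),20,274,name='bat left')
edge((42,108),(45,135),8,118,name='near boss face')
```

```text
left plate ang 12.557162 pt 490.5198 -79.0491 rms 0.1792076632942275 [ 46.04 149.99] [ 84.57 325.33]
bottom plate ang 102.22215 pt 456.61053 -147.43896 rms 0.20120665627759157 [105.07 338.34] [300. 299.]
top plate ang 102.751976 pt 570.9585 -128.10133 rms 0.2949245193746035 [100.22  93.08] [234.8   64.02]
bat top ang 103.08092 pt 535.9206 -118.69905 rms 0.3767147895890169 [165.14 103.81] [319.12  70.93]
bat right ang 11.540129 pt 519.01746 -171.50159 rms 0.1410109068157035 [344.09  89.81] [363.17 174.09]
bat left ang 10.353419 pt 503.87772 -91.04736 rms 0.643026886938687 [153.93 131.29] [167.01 217.33]
near boss face ang 4.2001195 pt 545.37915 -63.027462 rms 0.2266459300245102 [ 39.45 108.28] [ 42.27 135.3 ]
```

```bash
cat >> h.py <<'E'
def rel(cmd,tgt):
    "cmd,tgt: x,y,z,yaw(deg, world); tool down -> dp, yaw about tool z"
    a=np.radians(cmd[3]);d=np.subtract(tgt[:3],cmd[:3])
    return np.round([d@[np.cos(a),np.sin(a),0],d@[np.sin(a),-np.cos(a),0],-d[2],cmd[3]-tgt[3]],1)
def pos(cmd,dp,yaw=0):
    a=np.radians(cmd[3]);x,y,z=dp
    return np.round([cmd[0]+x*np.cos(a)+y*np.sin(a),cmd[1]+x*np.sin(a)-y*np.cos(a),cmd[2]-z,cmd[3]-yaw],2)
E
python3 - <<'E'
from h import *
print(rel([240.389,576.924,239.281,157.38],[572.2,338.5,120,71.35]))
E
```

```text
[-398.   -92.5  119.3   86. ]
```

Call:
carry_out(
  targets=[
    {"dp": [-40, -9, 12], "yaw": 9},
    {"dp": [-80, -18, 24], "yaw": 18},
    {"dp": [-120, -28, 36], "yaw": 27},
    {"dp": [-160, -37, 48], "yaw": 36},
    {"dp": [-200, -46, 60], "yaw": 45},
    {"dp": [-240, -56, 72], "yaw": 54},
    {"dp": [-280, -65, 84], "yaw": 63},
    {"dp": [-320, -74, 96], "yaw": 72},
    {"dp": [-360, -84, 108], "yaw": 80},
    {"dp": [-398, -92.5, 119.3], "yaw": 86},
    {"dp": [-398, -92.5, 119.3], "yaw": 86},
    {"dp": [-398, -92.5, 119.3], "yaw": 86},
  ],
  fingers=0,
  grip_force=60,
)

```text
clock: 1.9
eef_pos: [571.8, 338.6, 119.9]
tcp_rot: [-3.141, 0.0, 1.246]
contact_force: [0.4, 0.0, 0.3]
opening: 0.5
grasp_force: 0.0
```

Call:
carry_out(
  targets=[
    {"dp": [0, 0, 30], "yaw": 0},
    {"dp": [0, 0, 60], "yaw": 0},
    {"dp": [0, 0, 80], "yaw": 0},
    {"dp": [0, 0, 92], "yaw": 0},
    {"dp": [0, 0, 98], "yaw": 0},
    {"dp": [0, 0, 98], "yaw": 0},
    {"dp": [0, 0, 98], "yaw": 0},
  ],
)

```text
clock: 2.78
eef_pos: [572.7, 338.7, 22.8]
tcp_rot: [3.141, -0.001, 1.246]
contact_force: [0.3, 0.3, 0.6]
opening: 0.502
grasp_force: 0.0
```

Call:
carry_out(
  targets=[
    {"dp": [0, 0, 0], "yaw": 0},
    {"dp": [0, 0, 0], "yaw": 0},
    {"dp": [0, 0, 0], "yaw": 0},
    {"dp": [0, 0, 0], "yaw": 0},
    {"dp": [0, 0, 0], "yaw": 0},
    {"dp": [0, 0, 0], "yaw": 0},
    {"dp": [0, 0, 0], "yaw": 0},
  ],
  fingers=-1,
  grip_force=80,
)

```text
clock: 3.65
eef_pos: [574.1, 338.3, 22.8]
tcp_rot: [3.139, -0.002, 1.246]
contact_force: [5.3, -3.3, 0.9]
opening: 0.089
grasp_force: 78.0
```

Call:
carry_out(
  targets=[
    {"dp": [0, 0, -10], "yaw": 0},
    {"dp": [0, 0, -30], "yaw": 0},
    {"dp": [0, 0, -60], "yaw": 0},
    {"dp": [0, 0, -90], "yaw": 0},
    {"dp": [0, 0, -110], "yaw": 0},
    {"dp": [0, 0, -120], "yaw": 0},
    {"dp": [0, 0, -120], "yaw": 0},
    {"dp": [0, 0, -120], "yaw": 0},
  ],
)

```text
clock: 4.65
eef_pos: [571.5, 338.1, 140.8]
tcp_rot: [-3.14, 0.001, 1.246]
contact_force: [0.7, 0.5, -3.5]
opening: 0.084
grasp_force: 78.8
```

Run:
```python
from h import *
s=r.sense();print(s['eef_pos'],s['tcp_rot'],s['contact_force'],s['wrist_torque'],s['grasp_force'])
e=np.array([-.2164,.9763]);b=np.array([544.,-65.5])
g=b+e*260;print(g,rel([572.2,338.5,142,71.38],[*g,142,102.5]))
```

```text
[571.53366464 338.09919661 140.82230346] [-3.14035222e+00  1.41842128e-03  1.24585283e+00] [ 0.72694012  0.45629924 -3.52527027] [ 0.02905452 -0.0412854  -0.02628089] 78.76638293266296
[487.736 188.338] [-169.3  -32.1   -0.   -31.1]
```

Call:
carry_out(
  targets=[
    {"dp": [-21, -4, 0], "yaw": -4},
    {"dp": [-49, -9, 0], "yaw": -9},
    {"dp": [-77, -15, 0], "yaw": -14},
    {"dp": [-105, -20, 0], "yaw": -19},
    {"dp": [-133, -25, 0], "yaw": -24},
    {"dp": [-155, -29, 0], "yaw": -28},
    {"dp": [-169.3, -32.1, 0], "yaw": -31.1},
    {"dp": [-169.3, -32.1, 20], "yaw": -31.1},
    {"dp": [-169.3, -32.1, 38], "yaw": -31.1},
    {"dp": [-169.3, -32.1, 45.5], "yaw": -31.1},
    {"dp": [-169.3, -32.1, 45.5], "yaw": -31.1},
    {"dp": [-169.3, -32.1, 45.5], "yaw": -31.1},
  ],
)

```text
clock: 6.15
eef_pos: [488.1, 188.4, 96.8]
tcp_rot: [3.141, -0.0, 1.789]
contact_force: [1.5, -0.1, -4.3]
opening: 0.085
grasp_force: 78.9
```

Run:
```python
from h import *
np.set_printoptions(suppress=True,precision=2)
s=r.sense();print(s['eef_pos'],np.degrees(s['tcp_rot']),s['contact_force'],s['wrist_torque'])
def c(im,x0,y0,w,h,s):return cv2.resize(np.ascontiguousarray(im[y0:y0+h,x0:x0+w]),None,fx=s,fy=s,interpolation=cv2.INTER_CUBIC)
im=r.grab_frame('top')[:,:,::-1];sc=r.grab_frame('scene')[:,:,::-1]
e=np.array([-.2164,.9763,0]);b=np.array([544.,-65.5,107])
P=[b,b-120*e,b+40*e,b+260*e]
for n in('top','scene'):print(n,proj(n,P))
cv2.imwrite('pics/c.png',np.hstack([c(im,320,185,65,75,6),c(sc,215,145,65,75,6)]))
```

```text
[488.05 188.44  96.84] [179.97  -0.   102.48] [ 1.51 -0.05 -4.32] [0.03 0.   0.06]
top [[346.63 205.96]
 [387.78 197.65]
 [332.91 208.73]
 [257.32 224.01]]
scene [[238.4  173.41]
 [210.64 161.85]
 [248.06 177.44]
 [304.84 201.17]]
```

View pics/c.png

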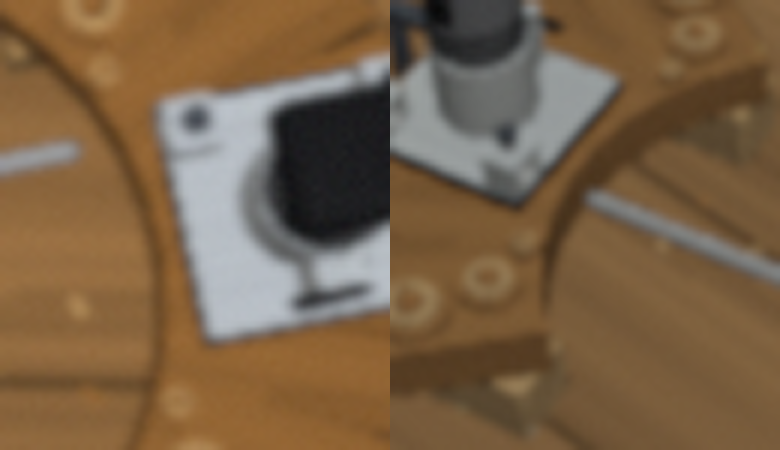

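Crop c: the rod tip is at top (77,150) and scene (200,195). The near thumbscrew is at top (196,119) and scene (115,132). I'll fit the rod line in the same image to cancel the calibration bias.

Run:
```python
from h import *
np.set_printoptions(suppress=True,precision=2)
def line(n,us,v0,v1,z,ch=2):
    im=np.mean([r.grab_frame(n).astype(np.float32) for _ in range(2)],0)
    np.save(n+'_c.npy',im)
    P=[]
    for u in us:
        v=np.interp(u,[us[0],us[-1]],[v0,v1]);k=np.arange(int(round(v))-5,int(round(v))+6)
        w=im[k,u,ch]-0.6*im[k,u,0];w=np.clip(w-np.median(w)-8,0,None)
        if w.sum()>5:P.append([u,(w@k)/w.sum()])
    P=np.array(P);print(n,P[::8].ravel(),'uv slope',np.polyfit(P[:,0],P[:,1],1))
    return P
e=np.array([-.2164,.9763,0])
P=line('top',range(285,330),218.5,210,107.8);W=atz('top',P,107.8)[:,:2]
vx,vy,x0,y0=cv2.fitLine(W.astype(np.float32),cv2.DIST_HUBER,0,.01,.01).ravel()
print('vision rod ang',np.degrees(np.arctan2(vy,vx))%180,'lateral offset vision-true',(W.mean(0)-[488.05,188.44])@[.9763,.2164])
P=line('scene',range(252,290),178.8,194.5,0)
q=proj('scene',[[488.05-t*e[0],188.44-t*e[1],107.84] for t in(200,150,100,50)]);
f=np.polyfit(P[:,0],P[:,1],1);print('scene obs-pred v',np.polyval(f,q[:,0])-q[:,1])
```

```text
top [289.   218.4  297.   216.53 305.   214.93 313.   213.26 321.   211.71
 329.   210.03] uv slope [ -0.2  277.16]
vision rod ang 102.56071 lateral offset vision-true -1.960423993805955
scene [252.   178.97 260.   182.36 268.   185.55 276.   188.95 284.   192.4 ] uv slope [ 0.42 74.23]
scene obs-pred v [-0.02 -0.05 -0.07 -0.1 ]
```

Run:
```python
from h import *
np.set_printoptions(suppress=True,precision=2)
im=np.load('top_c.npy');sc=np.load('scene_c.npy')
def cen(im,u,v,h=3):
    g=im[v-h:v+h+1,u-h:u+h+1].sum(2)/3;w=np.clip(np.percentile(g,75)-25-g,0,None)
    w[w<.25*w.max()]=0;yy,xx=np.mgrid[v-h:v+h+1,u-h:u+h+1];print(g.astype(int));return [(w*xx).sum()/w.sum(),(w*yy).sum()/w.sum()]
a=cen(im,352,204);b=cen(sc,234,167)
n=np.array([.9763,.2164]);e=np.array([-.2164,.9763])
print(a,b)
for z in(126,132):
    w=atz('top',[a],z)[0,:2];d=w-[488.05,188.44];print('top knob z',z,w,'lat (vision)',d@n,'lat corrected',d@n+1.96,'along',d@e)
print('tri',tri(a,b))
# scene: project knob candidates on believed axis + lateral L
for L in(-2,0,2,4):
    k=np.array([488.05,188.44])+e*-266+n*L
    print(L,proj('scene',[[*k,126],[*k,132],[*k,136]]).ravel())
# edge line top plate
for p in([570.96,-128.1],[456.6,-147.4]):print('edge lat corr',(np.array(p)-[488.05,188.44])@n+1.96)
```

```text
[[155 160 159 158 159 163 162]
 [174 168 153 140 144 160 174]
 [175 153 125 105 110 138 168]
 [165 135 101  83  91 121 160]
 [163 135  99  83  92 123 160]
 [172 152 125 112 120 142 167]
 [180 174 161 154 159 169 180]]
[[106 106 104 102 102 104 108]
 [103 101  94  89  93 109 125]
 [101  90  76  68  83 118 143]
 [113  94  67  57  79 126 151]
 [137 117  82  63  87 131 152]
 [152 140 115  96 112 139 151]
 [152 150 141 133 138 146 144]]
[np.float64(352.3049139374666), np.float64(204.43363206193592)] [np.float64(233.77502311562785), np.float64(166.74493049871327)]
top knob z 126 [545.74 -78.79] lat (vision) -1.501172582246123 lat corrected 0.4588274177538769 along -273.3788495104805
top knob z 132 [544.82 -77.88] lat (vision) -2.2095617739210436 lat corrected -0.24956177392104362 along -272.2882370115608
tri (array([546.22, -79.51, 131.97]), np.float64(4.201340780273485))
-2 [236.67 168.71 236.48 167.49 236.36 166.68]
0 [236.35 169.08 236.16 167.86 236.03 167.05]
2 [236.02 169.45 235.84 168.23 235.71 167.41]
4 [235.7  169.82 235.51 168.6  235.39 167.78]
edge lat corr 14.405777000000029
edge lat corr -101.420411
```

Call:
carry_out(
  targets=[
    {"dp": [-8, 0.2, 0], "yaw": 0},
    {"dp": [-18, 0.2, 0], "yaw": 0},
    {"dp": [-27, 0.2, 0], "yaw": 0},
    {"dp": [-33, 0.2, 0], "yaw": 0},
    {"dp": [-38, 0.2, 0], "yaw": 0},
    {"dp": [-41, 0.2, 0], "yaw": 0},
    {"dp": [-44, 0.2, 0], "yaw": 0},
    {"dp": [-47, 0.2, 0], "yaw": 0},
    {"dp": [-50, 0.2, 0], "yaw": 0},
    {"dp": [-50, 0.2, 0], "yaw": 0},
  ],
)

```text
clock: 7.7
eef_pos: [498.7, 139.4, 96.5]
tcp_rot: [-3.142, -0.0, 1.788]
contact_force: [-0.1, -0.6, -3.0]
opening: 0.086
grasp_force: 78.9
```

Call:
carry_out(
  targets=[
    {"dp": [-4, 0, 0], "yaw": 0},
    {"dp": [-8, 0, 0], "yaw": 0},
    {"dp": [-12, 0, 0], "yaw": 0},
    {"dp": [-16, 0, 0], "yaw": 0},
    {"dp": [-20, 0, 0], "yaw": 0},
    {"dp": [-20, 0, 0], "yaw": 0},
  ],
)

```text
clock: 8.45
eef_pos: [503.1, 119.7, 96.5]
tcp_rot: [-3.142, 0.0, 1.788]
contact_force: [-1.4, -0.2, -5.3]
opening: 0.08
grasp_force: 78.9
```

Run:
```python
from h import *
s=r.sense();print(s['eef_pos'],s['contact_force'],s['wrist_torque'])
def c(im,x0,y0,w,h,s):return cv2.resize(np.ascontiguousarray(im[y0:y0+h,x0:x0+w]),None,fx=s,fy=s,interpolation=cv2.INTER_CUBIC)
im=r.grab_frame('top')[:,:,::-1];sc=r.grab_frame('scene')[:,:,::-1]
cv2.imwrite('pics/d.png',np.hstack([c(im,325,185,50,50,8),c(sc,210,140,50,50,8)]))
```

```text
[503.07738062 119.66032144  96.47467079] [-1.36579355 -0.24815947 -5.27998425] [ 0.03967828 -0.00151263 -0.02206833]
```

View pics/d.png

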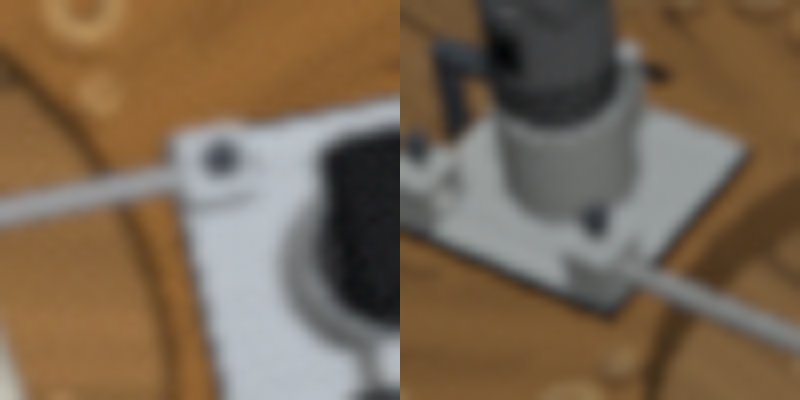

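Crop d: the rod runs into the near boss at top (180,180) and scene (630,270), and forces are small. Continue.

Call:
carry_out(
  targets=[
    {"dp": [-5, 0, 0], "yaw": 0},
    {"dp": [-12, 0, 0], "yaw": 0},
    {"dp": [-19, 0, 0], "yaw": 0},
    {"dp": [-26, 0, 0], "yaw": 0},
    {"dp": [-33, 0, 0], "yaw": 0},
    {"dp": [-40, 0, 0], "yaw": 0},
    {"dp": [-45, 0, 0], "yaw": 0},
    {"dp": [-45, 0, 0], "yaw": 0},
    {"dp": [-45, 0, 0], "yaw": 0},
  ],
)

```text
clock: 9.68
eef_pos: [512.7, 76.1, 96.5]
tcp_rot: [-3.142, -0.0, 1.789]
contact_force: [-0.2, 1.3, -4.7]
opening: 0.086
grasp_force: 78.9
```

Run:
```python
from h import *
s=r.sense();print(s['eef_pos'],np.degrees(s['tcp_rot']),s['contact_force'],s['wrist_torque'])
d=s['eef_pos'][:2]-[488.05,188.44];print(d@[.9763,.2164],d@[-.2164,.9763])
```

```text
[512.71691667  76.11553729  96.46008235] [-1.79996419e+02 -4.63108703e-03  1.02474460e+02] [-0.21682071  1.29428755 -4.72967159] [ 0.0269837  -0.00430544 -0.02484552]
-0.22470298786213103 -115.00029370580297
```

Call:
carry_out(
  targets=[
    {"dp": [-5, 0, 0], "yaw": 0},
    {"dp": [-10, 0, 0], "yaw": 0},
    {"dp": [-15, 0, 0], "yaw": 0},
    {"dp": [-19, 0, 0], "yaw": 0},
    {"dp": [-23, 0, 0], "yaw": 0},
    {"dp": [-27, 0, 0], "yaw": 0},
    {"dp": [-31, 0, 0], "yaw": 0},
    {"dp": [-35, 0, 0], "yaw": 0},
    {"dp": [-35, 0, 0], "yaw": 0},
  ],
)

```text
clock: 10.8
eef_pos: [520.4, 41.6, 96.5]
tcp_rot: [3.142, 0.0, 1.788]
contact_force: [-0.5, -0.4, -3.1]
opening: 0.082
grasp_force: 78.9
```

Call:
carry_out(
  targets=[
    {"dp": [-5, 0, 0], "yaw": 0},
    {"dp": [-11, 0, 0], "yaw": 0},
    {"dp": [-17, 0, 0], "yaw": 0},
    {"dp": [-23, 0, 0], "yaw": 0},
    {"dp": [-29, 0, 0], "yaw": 0},
    {"dp": [-33, 0, 0], "yaw": 0},
    {"dp": [-35, 0, 0], "yaw": 0},
    {"dp": [-35, 0, 0], "yaw": 0},
    {"dp": [-35, 0, 0], "yaw": 0},
  ],
)

```text
clock: 11.92
eef_pos: [527.9, 7.8, 96.5]
tcp_rot: [-3.142, -0.0, 1.789]
contact_force: [-0.1, 0.8, -3.7]
opening: 0.086
grasp_force: 78.9
```

Run:
```python
from h import *
np.set_printoptions(suppress=True,precision=2)
s=r.sense();print(s['eef_pos'],np.degrees(s['tcp_rot']),s['contact_force'],s['wrist_torque'])
def c(im,x0,y0,w,h,s):return cv2.resize(np.ascontiguousarray(im[y0:y0+h,x0:x0+w]),None,fx=s,fy=s,interpolation=cv2.INTER_CUBIC)
im=r.grab_frame('top')[:,:,::-1];sc=r.grab_frame('scene')[:,:,::-1]
cv2.imwrite('pics/e.png',np.hstack([c(im,345,170,66,66,6),c(sc,190,130,66,66,6)]))
t=s['eef_pos']+[0,0,10.5];e=np.array([-.2164,.9763,0]);P=[t-220*e,t-195*e,t-75*e]
print((proj('top',P)-[345,170])*6,(proj('scene',P)-[190,130])*6+[396,0])
```

```text
[527.86   7.81  96.47] [-180.     -0.    102.48] [-0.06  0.8  -3.65] [ 0.01 -0.03 -0.06]
[[307.98 155.37]
 [256.49 165.75]
 [  9.57 215.59]] [[486.48 177.38]
 [519.84 191.27]
 [686.41 260.65]]
```

View pics/e.png

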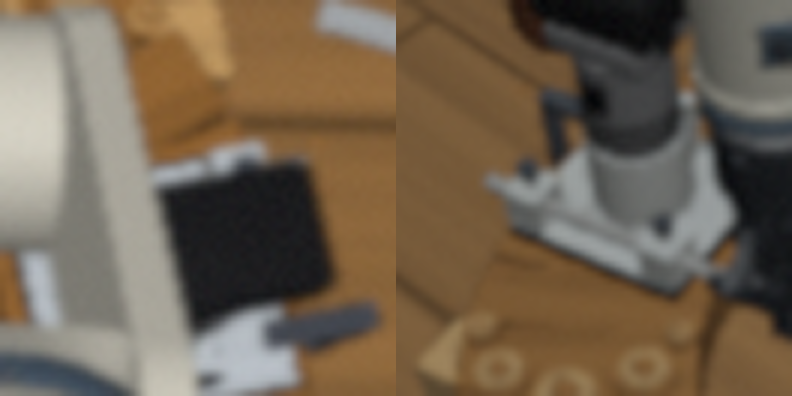

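Crop e: in the scene view the rod passes both bosses, with its tip at (490,180) and the far boss's face near (514,194). That is about 20–24 mm out, so I'll add 3 mm and settle.

Call:
carry_out(
  targets=[
    {"dp": [-1.5, 0, 0], "yaw": 0},
    {"dp": [-3, 0, 0], "yaw": 0},
    {"dp": [-3, 0, 0], "yaw": 0},
    {"dp": [-3, 0, 0], "yaw": 0},
    {"dp": [-3, 0, 0], "yaw": 0},
    {"dp": [-3, 0, 0], "yaw": 0},
  ],
)

```text
clock: 12.78
eef_pos: [528.5, 4.8, 96.5]
tcp_rot: [-3.142, 0.0, 1.789]
contact_force: [0.2, 0.1, -3.7]
opening: 0.082
grasp_force: 78.9
```

Run:
```python
from h import *
s=r.sense();print(s['eef_pos'],s['contact_force'],s['wrist_torque'],s['grasp_force'],s['qvel'])
if np.linalg.norm(s['contact_force'])<10 and s['grasp_force']>20: print(r.sign_off())
```

```text
[528.52952947   4.77200198  96.47687651] [ 0.17876828  0.13313298 -3.65768396] [ 0.03864795  0.00566749 -0.05419198] 78.93376350402832 [ 8.18260630e-05  4.90824158e-04  8.30557942e-04 -7.34793123e-04
  1.15358899e-03 -2.36025666e-04]
the job is handed in; nothing more can be done
None
```

I handed the job in at about 12.8 s: the trammel rod is through both bosses and still gripped, an estimated 23–27 mm beyond the far boss (pictures plus arm position), level, with under 4 N at the wrist, mostly the rod's weight; the hand-in gave no verdict.

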